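# Turn a pestle head-down in the grip and stand it in its mortar

### The arm

A 6-joint arm with a two-finger parallel gripper is mounted at the origin on a cart in front of the work surface, level with it; the furniture and walls round the work are solid. World frame = base frame: x ahead of the robot, y to its left, z up, the work surface at z = 0. Lengths are in mm, angles in degrees, forces in N, time in s.
With the tool pointing down it reaches from about 300 to 850 mm from the base axis. Payload 4.2 kg.
Tool frame: the origin (TCP) lies between the finger pads; the fingertips stand ahead of it and the grasp point (between the pads) lies 8 mm behind it (env.tip_reach is the x of the fingertips in the tool frame, in mm); x points along the fingers, y is the direction in which the jaws open and shut, and the axes are right-handed (so a half turn about x gives the same grasp; the last joint's range is limited). The gripper opens to 91 mm and grips with 3 to 60 N. Pads are 32 mm wide; open, the fingers measure 118 mm over their backs; the gripper's body (76 mm by 178 mm) begins 60 mm behind the grasp point.
Start: joints at [-68.755, 18.312, 89.639, -0, 72.044, -1.146], TCP at [219.038, -531.662, 224.976] pointing down, gripper open.
Joint ranges: [-177.97, 177.97], [-48.28, 115.42], [12.27, 149.76], [-77.06, 257.06], [2.81, 150.46], [-146.56, 146.56]. Speed limits (degrees/s): [147.25, 147.25, 180, 180, 180, 180].

### API

Orientations are given as [roll, pitch, yaw] about the fixed x, y, z axes, in that order (R = Rz(yaw) Ry(pitch) Rx(roll)).
In Python, from workcell import env, cams gives the robot as it stands.
- The arm moves only by the tool arm_command, never from a script. Its argument "deltas" is a list of rows, each a list of 3 entries, a list of its own where there are three numbers: the opening, from 0 (shut) to 1 (fully open), then the shift along the world's x, y, z in mm, then the turn about the world's z in rad. A call has 1 to 20 rows; each row is the pose to reach, as a shift and turn from the pose commanded when the call began; what a row does not reach only later rows make up. A row lasts 1/10 s, in which the tool goes at most 50 mm and 8.59 degrees, less where a joint would pass 70% of its speed; a pose out of reach is approached as far as the arm can. A call with a gripper value outside its range is refused whole. The fingers move at their own pace and stop on an object; "grip_force" is the grip in N (left out, the last holds). Time passes only in rows, so rows that repeat a pose let the fingers close. It gives the time, the measured TCP pose, the force and the opening at its end, in the units of the state.
- env.state(): the state, without advancing time (a new reading comes with each control period).
- cams.grab_frame(name): name is "side" or "top" or "wrist"; returns a dict with "img" (480x640x3 uint8, red, green, blue), "K" (3x3 intrinsics, pixels), "rvec" (rotation vector, rad) and "tvec" (3), from world to camera coordinates, as OpenCV has them. Camera axes: x right, y down, z forward; pixel columns grow to the right and rows downward; lengths in mm; the calibration is good to about 2 mm. A picture is of the moment at which its call begins. There is no depth.
- env.job_done(): hands the job in, once; it reports no verdict.
Trained networks look in a picture, given as the dict that the camera call returned (one of the last four; its "shot" number tells which), for a name from the list of things; names that differ only in an ending like _2 or _b are one class to them, and where a whole thing is asked for, a point or a joint stands for the part that bears it (a point fixed in the world has none). Each returns a list of dicts, best first, with "conf" (0 to 1); they miss things now and then, are a little off and sometimes report something else, mostly with a low value. They report only what shows in the picture. A call takes as long as a camera call. They do not tell look-alikes from the thing itself.
- cams.silhouettes(picture, name): "region" (480x640 bool, what is visible of it) and "centre" ([column, row] in pixels, amid what is visible of it).
The state is a dict: "time_s": time; "qpos": joint angles; "qvel": joint speeds; "effort": joint torques, N m; "ee_pos": TCP position; "ee_rot": TCP orientation; "force": force on the tool from outside, world axes, zero at the start; "torque": the same for the moment, N m; "gripper_width": finger opening in mm.
Only numpy, scipy, OpenCV 4.12 (cv2) and the standard library are available. Lean on these libraries where they do the work, as an engineer would, in place of code of your own. Each camera call takes 0.05 s, during which the arm holds its last target.

### The job

Take the washed white pestle out of the blue drying dock by its shaft and lay it in the green open rest, knob at the open end, and let go. Then take it firmly by the ball knob alone and lift it about level well clear of the worktop; before going over to the mortar, loosen the grip just enough that the heavy head swings down and the pestle hangs, and grip firmly again. Lower it head first into the mortar until it is down on the bottom, then let go and leave it leaning there, the mortar upright and about where it stood and the bystanders undisturbed.

Things in the scene. Friction and masses are not known exactly. Their poses are not given: they have to be found in the camera images.
- pestle: white ceramic pestle, 178 mm long, 0.3 kg, loose. Origin on its axis; x runs from knob to grinding head: ball knob (32 mm across) centred at x = -62 mm, shaft (18 mm across) to x = +60, head (36 mm across) to its rounded end at x = +100; centre of mass near x = +28. x level: lying; x down: hanging head down
- pestle_shaft (a point): middle of the pestle's shaft, on its axis at x = +7 mm, half-way between the saddles when it lies in a holder; place to take it out of the dock (18 mm across, 70 mm between saddles). Axes as the pestle's
- pestle_knob (a point): centre of the smooth ball knob (32 mm across). Pinched squarely across the pestle, the ball can turn only about the line between the pads: with 65 N or more a finger the pestle is carried level; with 20 to 25 N it swings down in 1 s and hangs near vertical without slipping out. Fingers that do not yield to a lower force setting loosen if opened in steps of 0.4 mm; some 4 mm too far drops it
- pestle_tip (a point): end of the rounded grinding head, on the pestle's axis
- dock: blue drying dock, fixed, 194 x 70 mm, 52 mm high. Origin on the worktop below the pestle's origin. The pestle starts in its two U-saddles at x = -32 and +46 mm (8 mm thick, 50 mm wide, floor 32 mm up, horns 28 mm apart rising to 46 mm), axis 41 mm up; 52 mm walls 7 mm off the knob on three sides keep fingers from it. Lift straight up 60 mm or more
- rest: green open rest, fixed, base from x = -40 to +90 mm, 60 mm wide, 7 mm high; saddles like the dock's at x = -32 and +46 mm. Origin on the worktop. The pestle belongs in it with its origin over the rest's origin and its x axis along the rest's x (6 mm play along it), axis 41 mm up; its knob then sticks out past the -x end, the open end, free on all sides
- rest_mid (a point): where the middle of the shaft (point pestle_shaft) lies when the pestle is in the rest: between the saddles, 41 mm above the worktop
- mortar: white ceramic mortar, deep round vessel, 92 mm across the rim, 85 mm high, about 0.9 kg, loose. Origin at the centre of its underside, z up
- mortar_floor (a point): centre of the mortar's inner floor, 10 mm above the worktop (floor about 64 mm across; mouth 80 mm across, walls 6 mm)
- mortar_rim (a point): centre of the mortar's mouth, 85 mm above the worktop
- sample_cup_mid (a point): lidded sample cup, white with a red screw lid, 61 mm across, 68 mm tall, standing between the two holders; bystander, leave it alone; point half-way up its axis
- dropper_oil_mid (a point): small brown dropper bottle with black cap, 23 mm across, 58 mm tall, standing at the back; bystander, leave it alone; point half-way up its axis
- timer: white timer with red and green keys, 56 x 62 x 20 mm; bystander; origin at the centre of its underside
- tape_roll: roll of pale tape lying flat, 59 mm across, 19 mm high; bystander; origin at the centre of its underside
- marker_red: white marker pen with red cap, 135 mm long, lying; bystander; origin at the centre of its underside
- sticky_pad: yellow note pad, 51 x 51 x 13 mm; bystander; origin at the centre of its underside
Mind the look-alikes: they are no part of the job. What is shaped like the mortar but orange is not meant.

How it is judged:
By the outcome, as a careful person would: the job done as asked, in the order asked, and still so for the second after the job is handed in, with the robot touching nothing.
It also fails if it takes over 64 s, if anything falls off the work surface, if the arm or the gripper's body presses on something with over 40 N, if the wrist force passes 120 N, or if a joint passes its speed limit or range.

## Working session

There is one attempt and no reset: what is moved stays moved. The work goes in short steps, Python scripts to look and compute and a tool call to move; the robot and the scene stay as the last step left them, time stands still between calls to the robot, and variables do not carry over. Pictures are saved under pics/ and viewed, and the job is handed in when it is done.

Besides the shell and the picture viewer there is one more tool, called after "Request:" as name(argument=value, ...), one argument or row to a line, values as JSON. arm_command: Moves the arm, as the interface text tells. Its arguments: {"type":"object","properties":{"deltas":{"type":"array","items":{"type":"array"}},"grip_force":{"type":"number"}},"required":["deltas"]}

```bash
ls; mkdir -p pics; python3 - <<'E'
from workcell import env, cams
import cv2
print(env.state()); print(env.tip_reach)
for n in ["side","top","wrist"]:
    f=cams.grab_frame(n); cv2.imwrite(f"pics/a_{n}.png",f["img"][:,:,::-1]); print(n,f["K"].tolist(),f["rvec"],f["tvec"])
E
```

```text
pics
{'time_s': 0.0, 'qpos': array([-6.87560592e+01,  1.83511878e+01,  8.97078827e+01, -4.08981065e-04,
        7.20426518e+01, -1.14738069e+00]), 'qvel': array([-0.01520861,  0.06606729,  0.03325966, -0.0625841 , -0.06422666,
        0.07025338]), 'effort': array([-9.43901068e-04, -4.12456119e+01, -2.31977177e+01,  7.22978264e-02,
        4.58007900e-02, -1.49807420e-04]), 'ee_pos': array([ 218.84130011, -531.19358931,  224.11479719]), 'ee_rot': array([-90.92836862,  89.89827688, 111.46307927]), 'force': array([-0.24009911, -0.24288879,  0.00062548]), 'torque': array([0.02990147, 0.0386158 , 0.06050558]), 'gripper_width': 91.10517975721622}
11.0
side [[547.0816364582986, 0.0, 327.479015532387], [0.0, 547.0816364582986, 239.98971210234828], [0.0, 0.0, 1.0]] [ 0.02216458 -2.74523527  1.47075922] [ 514.70116987   66.06494659 1226.55636015]
top [[519.2730570228513, 0.0, 321.6507977556384], [0.0, 519.2730570228513, 243.96903600656864], [0.0, 0.0, 1.0]] [ 2.16797516 -2.16447991  0.10985838] [  17.28546105  513.86406677 1228.20545063]
wrist [[334.8684338824696, 0.0, 315.7180263261398], [0.0, 334.8684338824696, 243.82625808668797], [0.0, 0.0, 1.0]] [-2.42066341  1.61921974  0.22057381] [-574.14586282  -30.48980434  390.99718113]
```

View pics/a_top.png

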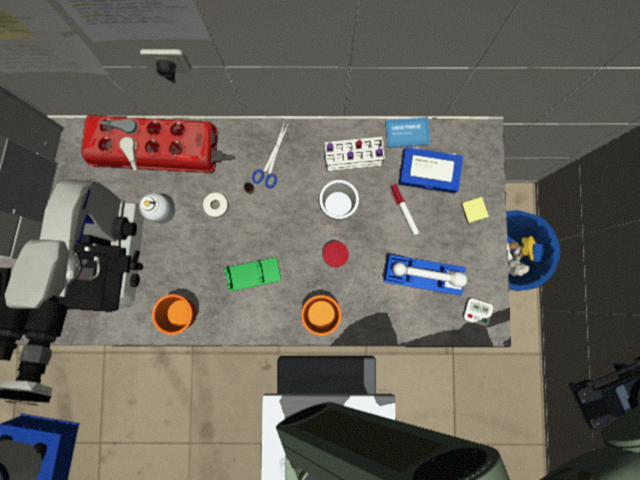

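View pics/a_side.png

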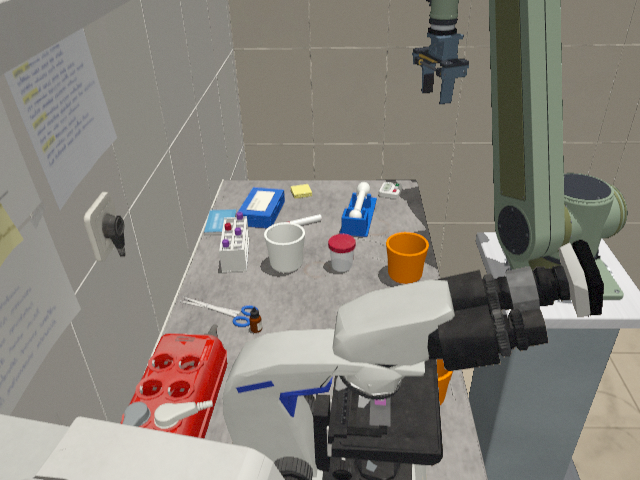

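View pics/a_wrist.png

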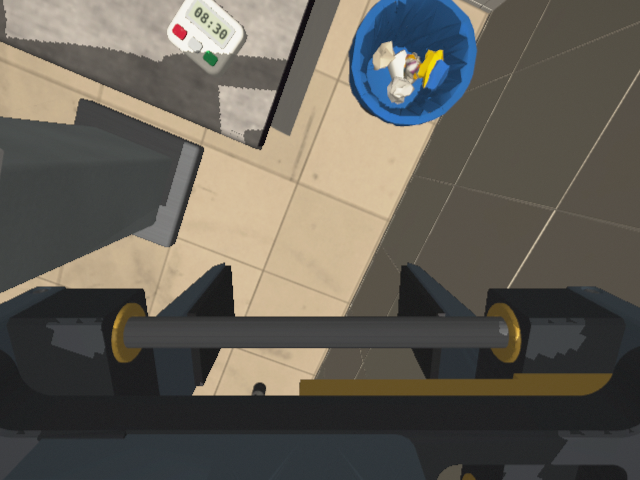

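```bash
cat > h.py <<'E'
from workcell import env, cams
import cv2, numpy as np
def ray(f,px):
    R,_=cv2.Rodrigues(np.array(f["rvec"],float)); t=np.array(f["tvec"],float).reshape(3)
    u=cv2.undistortPoints(np.array([[px]],float),f["K"],None)[0,0]
    return -R.T@t, R.T@np.array([u[0],u[1],1.])
def atz(f,px,z):
    c,d=ray(f,px); return c+d*(z-c[2])/d[2]
def proj(f,P):
    p,_=cv2.projectPoints(np.array(P,float).reshape(-1,1,3),np.array(f["rvec"],float),np.array(f["tvec"],float),f["K"],None); return p[:,0]
def tri(obs):
    A=np.zeros((3,3));b=np.zeros(3)
    for f,px in obs:
        c,d=ray(f,px); d=d/np.linalg.norm(d); M=np.eye(3)-np.outer(d,d); A+=M;b+=M@c
    return np.linalg.solve(A,b)
def save(name,img,x0=0,y0=0,x1=640,y1=480,s=1):
    cv2.imwrite("pics/"+name+".png",cv2.resize(img[y0:y1,x0:x1,::-1],None,fx=s,fy=s,interpolation=cv2.INTER_CUBIC))
E
python3 - <<'E'
from h import *
T=cams.grab_frame("top");S=cams.grab_frame("side")
names={"pestle":41,"pestle_knob":41,"dock":20,"rest":20,"mortar":60,"sample_cup_mid":68,"dropper_oil_mid":50,"timer":20,"tape_roll":19,"marker_red":8,"sticky_pad":13}
for n,z in names.items():
    for f,l in ((T,"T"),(S,"S")):
        for d in cams.silhouettes(f,n)[:4]:
            print(n,l,round(d["conf"],2),np.round(d["centre"]),np.round(atz(f,d["centre"],z)),d["region"].sum())
save("dock",T["img"],370,235,490,335,6)
save("rest",T["img"],210,235,360,335,5)
save("sdock",S["img"],200,160,440,300,3)
np.savez("T.npz",img=T["img"],K=T["K"],rvec=T["rvec"],tvec=T["tvec"]);np.savez("S.npz",img=S["img"],K=S["K"],rvec=S["rvec"],tvec=S["tvec"])
E
```

```text
pestle T 0.66 [429. 272.] [ 445. -237.   41.] 671
pestle T 0.26 [340. 200.] [619. -27.  41.] 1242
pestle S 0.85 [358. 199.] [ 440. -252.   41.] 341
pestle_knob T 0.68 [437. 275.] [ 440. -255.   41.] 723
pestle_knob T 0.5 [338. 199.] [622. -22.  41.] 1220
pestle_knob S 0.92 [359. 196.] [ 439. -266.   41.] 332
dock S 0.97 [358. 218.] [ 442. -190.   20.] 1059
rest T 0.79 [253. 273.] [443. 185.  20.] 1349
rest T 0.44 [339. 201.] [622. -25.  20.] 1228
mortar T 0.89 [319. 316.] [343.  24.  60.] 1218
mortar T 0.67 [172. 310.] [356. 365.  60.] 1395
mortar T 0.62 [337. 200.] [614. -18.  60.] 1247
mortar T 0.26 [254. 271.] [447. 176.  60.] 1336
mortar S 0.91 [286. 246.] [606.  -7.  60.] 1564
mortar S 0.91 [404. 257.] [348.  38.  60.] 1775
mortar S 0.9 [442. 373.] [317. 366.  60.] 447
sample_cup_mid T 0.68 [336. 256.] [482. -15.  68.] 544
sample_cup_mid T 0.55 [337. 198.] [619. -19.  68.] 1280
sample_cup_mid S 0.95 [341. 249.] [483.  20.  68.] 848
dropper_oil_mid T 0.67 [250. 188.] [646. 189.  50.] 87
dropper_oil_mid T 0.24 [432. 273.] [ 443. -243.   50.] 665
dropper_oil_mid S 0.68 [256. 322.] [642. 232.  50.] 265
timer T 0.57 [476. 310.] [ 355. -352.   20.] 588
timer S 0.84 [391. 187.] [ 348. -355.   20.] 315
timer S 0.27 [304. 191.] [ 589. -335.   20.] 230
tape_roll T 0.84 [212. 201.] [621. 287.  19.] 435
marker_red T 0.61 [405. 207.] [ 608. -188.    8.] 404
marker_red T 0.61 [434. 274.] [ 443. -256.    8.] 699
marker_red S 0.49 [307. 219.] [ 573. -207.    8.] 159
sticky_pad T 0.7 [474. 210.] [ 601. -357.   13.] 456
sticky_pad S 0.51 [301. 192.] [ 597. -342.   13.] 242
sticky_pad S 0.31 [341. 247.] [484. -68.  13.] 864
```

View pics/dock.png

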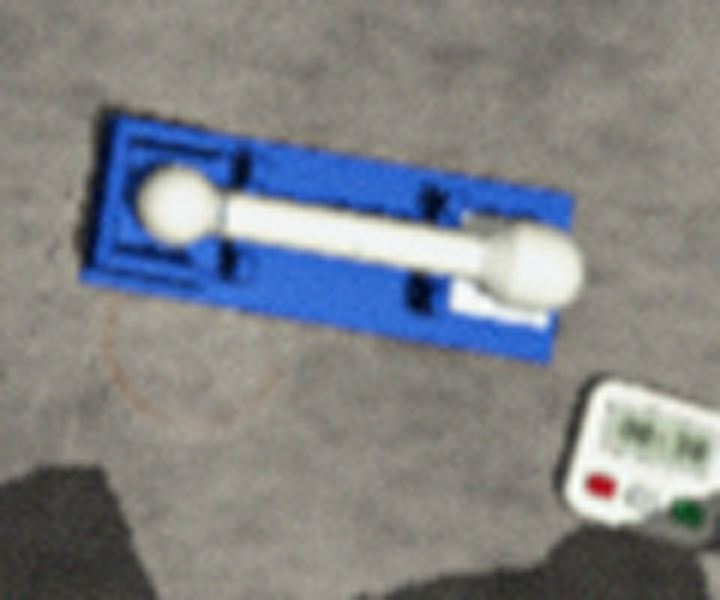

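View pics/rest.png

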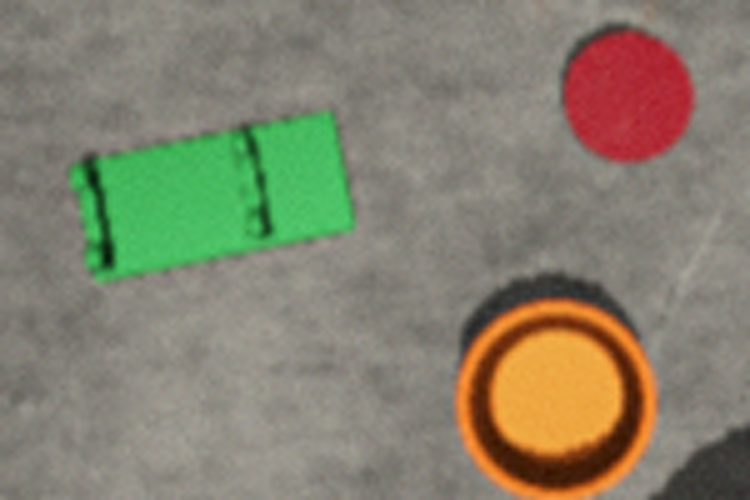

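View pics/sdock.png

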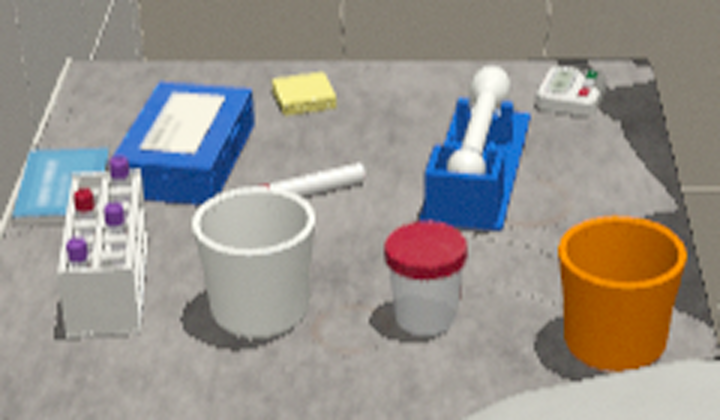

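```bash
cat >> h.py <<'E'
from scipy.spatial.transform import Rotation as Ro
def toolR(): 
    s=env.state(); return Ro.from_euler('xyz',s["ee_rot"],degrees=True).as_matrix()
def load(n): return dict(np.load(n+".npz"))
E
python3 - <<'E'
from h import *
print(np.round(toolR(),3))
T=load("T");S=load("S")
img=T["img"].astype(int)
def fitbox(mask,zoff):
    n,l,st,_=cv2.connectedComponentsWithStats(mask.astype(np.uint8)); i=1+np.argmax(st[1:,4]); print(st[i])
    ys,xs=np.nonzero(l==i); return np.c_[xs,ys]
r,g,b=img[...,0],img[...,1],img[...,2]
# pestle
m=np.zeros((480,640),bool); m[255:300,380:475]=True
w=m&(np.minimum(r,np.minimum(g,b))>150)
p=fitbox(w,0)
P=np.array([atz(T,q,41) for q in p.astype(float)])[:,:2]
c=P.mean(0);u,s,vt=np.linalg.svd(P-c);d=vt[0]; d=d*np.sign(-d[1]); a=(P-c)@d; print("pestle",c,d,np.degrees(np.arctan2(d[1],d[0])),a.min(),a.max())
# rough rectangle for blue/green base at z: use minAreaRect on points at z
for nm,mm,z in (("dock",(b>120)&(b-r>60),0),("rest",(g>110)&(g-r>50),7)):
    q=np.zeros_like(mm); 
    if nm=="dock": q[250:305,375:475]=True
    else: q[250:300,215:290]=True
    p=fitbox(mm&q,0)
    P=np.array([atz(T,x,z)[:2] for x in p.astype(float)]).astype(np.float32)
    rect=cv2.minAreaRect(P); print(nm,rect,cv2.boxPoints(rect).round(1).tolist())
E
```

```text
[[ 0.     0.381 -0.925]
 [-0.    -0.925 -0.381]
 [-1.     0.     0.   ]]
[394 263  73  27 698]
pestle [ 437.17821833 -248.28941107] [-0.19644582 -0.98051468] -101.3291967254554 -96.40280431671285 77.69779864727923
[ 384  254   82   42 1294]
dock ((442.0301818847656, -234.40408325195312), (191.6446075439453, 70.6519546508789), 80.1602783203125) [[390.79998779296875, -322.79998779296875], [460.5, -334.8999938964844], [493.20001220703125, -146.0], [423.6000061035156, -134.0]]
[ 224  257   57   34 1236]
rest ((442.18206787109375, 188.22079467773438), (59.69898986816406, 132.09596252441406), 11.780495643615723) [[399.5, 246.8000030517578], [426.3999938964844, 117.5], [484.8999938964844, 129.6999969482422], [457.8999938964844, 259.0]]
```

```bash
cat > ov.py <<'E'
from h import *
def circ(c,n,r,k=40):
    n=np.array(n,float);n/=np.linalg.norm(n);a=np.cross(n,[.3,.5,.8]);a/=np.linalg.norm(a);b=np.cross(n,a)
    t=np.linspace(0,2*np.pi,k);return np.array(c)+r*(np.outer(np.cos(t),a)+np.outer(np.sin(t),b))
def draw(f,img,pts,col,s,x0,y0):
    p=(proj(f,pts)-[x0,y0]+.5)*s; cv2.polylines(img,[p.round().astype(np.int32)],False,col,1)
def overlay(f,name,box,s,polys):
    x0,y0,x1,y1=box
    im=cv2.resize(f["img"][y0:y1,x0:x1,::-1],None,fx=s,fy=s,interpolation=cv2.INTER_CUBIC).copy()
    for pts,col in polys: draw(f,im,pts,col,s,x0,y0)
    cv2.imwrite("pics/"+name+".png",im)
def frame(o,d):
    d=np.array([d[0],d[1],0.])/np.hypot(*d);e=np.array([-d[1],d[0],0]);o=np.array([o[0],o[1],0.])
    return lambda x,y,z:o+x*d+y*e+np.array([0,0,z])
def rect(F,xa,xb,ya,yb,z): return np.array([F(xa,ya,z),F(xb,ya,z),F(xb,yb,z),F(xa,yb,z),F(xa,ya,z)])
def pestle(f,F,z=41):
    o=[]
    v=lambda x:f['o']
    cam,_=ray(f,[320,240])
    for x,r in ((-62,16),(82,18)):
        c=F(x,0,z); o.append((circ(c,cam-c,r),(0,0,255)))
    o.append((np.array([F(-50,9,z),F(60,9,z)]),(0,0,255)));o.append((np.array([F(-50,-9,z),F(60,-9,z)]),(0,0,255)))
    return o
def holder(F,xa=-40,xb=90,w=30,zb=7,col=(255,0,255)):
    o=[(rect(F,xa,xb,-w,w,zb),col)]
    for x in (-32,46):
        for y in (-1,1): o.append((rect(F,x-4,x+4,y*14,y*25,46),(0,255,255)))
    return o
E
python3 - <<'E'
from ov import *
T=load("T");S=load("S")
k=atz(T,(399.2,268.7),41); print(k)
d=np.array([np.cos(np.radians(-99.84)),np.sin(np.radians(-99.84))]); o=k[:2]+62*d; print("dock o",o,"shaft",o+7*d)
F=frame(o,d)
pl=pestle(T,F)+holder(F,-100,94,35,0)
overlay(T,"o1",(370,235,490,335),6,pl)
overlay(S,"o2",(320,160,420,260),6,pestle(S,F)+holder(F,-100,94,35,0))
r=np.array([437.3,211.7]);rd=np.array([.204,-.979]);G=frame(r,rd)
overlay(T,"o3",(210,235,310,310),7,holder(G))
# mortar
polys=[]
for c in ([616,-20],):
    polys+= [(circ([*c,85],[0,0,1],46),(0,0,255)),(circ([*c,10],[0,0,1],32),(0,255,0)),(circ([*c,85],[0,0,1],40),(255,0,0))]
overlay(T,"o4",(300,165,380,235),8,polys)
overlay(S,"o5",(240,200,340,290),7,polys)
E
```

```text
[ 453.52213518 -166.35401738   41.        ]
dock o [ 442.92649625 -227.44192482] shaft [ 441.73021444 -234.33894663]
```

View pics/o1.png

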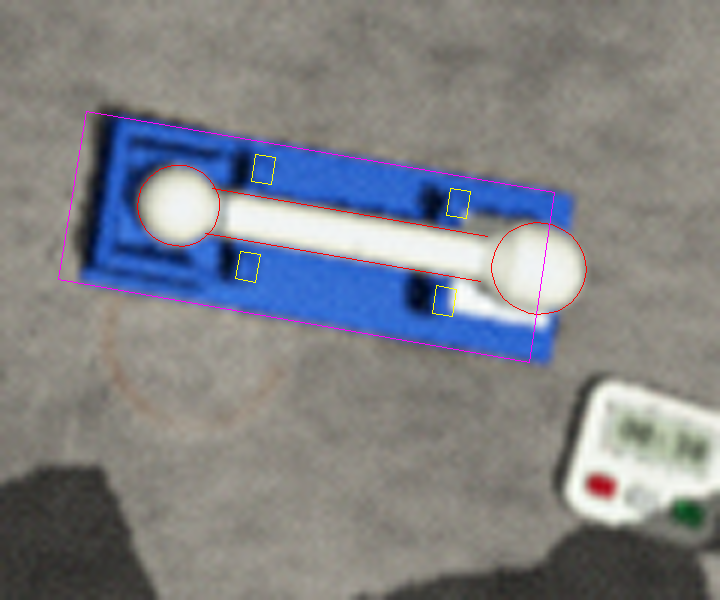

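View pics/o2.png

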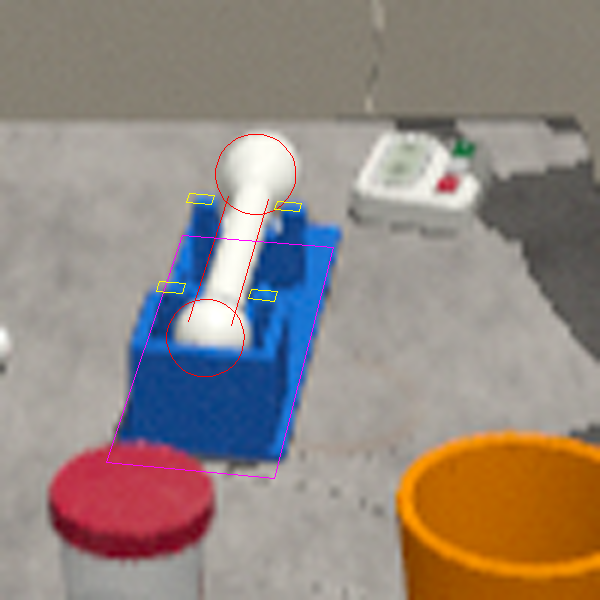

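View pics/o3.png

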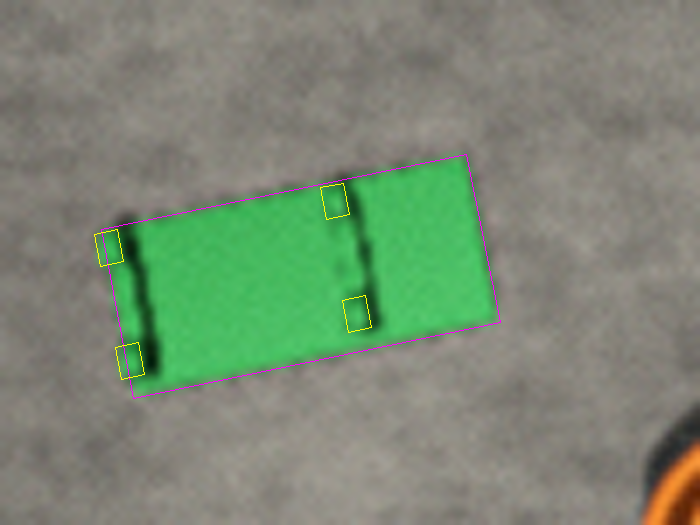

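View pics/o4.png

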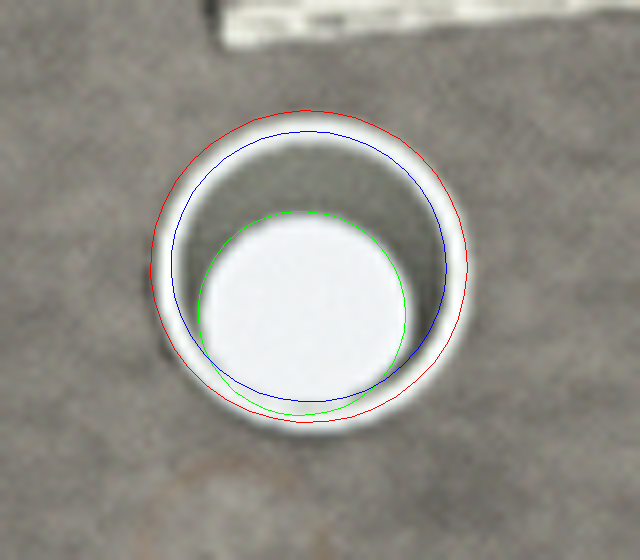

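View pics/o5.png

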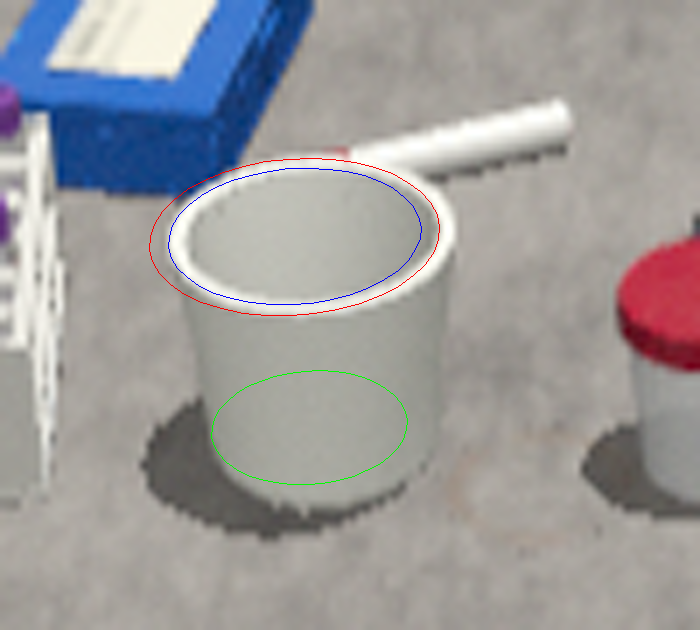

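Request:
arm_command(
  deltas=[
    [1,[45,60,0],0.14],
    [1,[90,120,0],0.28],
    [1,[135,180,0],0.42],
    [1,[180,240,-10],0.56],
    [1,[222,297,-20],0.7],
    [1,[222,297,-20],0.85],
    [1,[222,297,-20],1.008],
    [1,[222,297,-20],1.008],
    [1,[222,297,-20],1.008],
    [1,[222,297,-20],1.008],
  ],
  grip_force=40,
)

```text
time_s: 2.35
ee_pos: [441.0, -234.8, 205.0]
ee_rot: [-20.2, 90.0, -120.0]
force: [0.4, 0.2, -0.2]
gripper_width: 91.4
```

```bash
python3 - <<'E'
from ov import *
print(np.round(toolR(),3),env.state()["ee_pos"])
W=cams.grab_frame("wrist")
d=np.array([np.cos(np.radians(-99.84)),np.sin(np.radians(-99.84))]);F=frame([442.93,-227.44],d)
overlay(W,"w1",(0,0,640,480),1.2,pestle(W,F)+holder(F,-100,94,35,0))
np.savez("W.npz",img=W["img"],K=W["K"],rvec=W["rvec"],tvec=W["tvec"])
E
```

```text
[[-0.     0.985 -0.17 ]
 [-0.001 -0.17  -0.985]
 [-1.    -0.     0.001]] [ 440.9611143  -234.7561882   205.00047642]
```

View pics/w1.png

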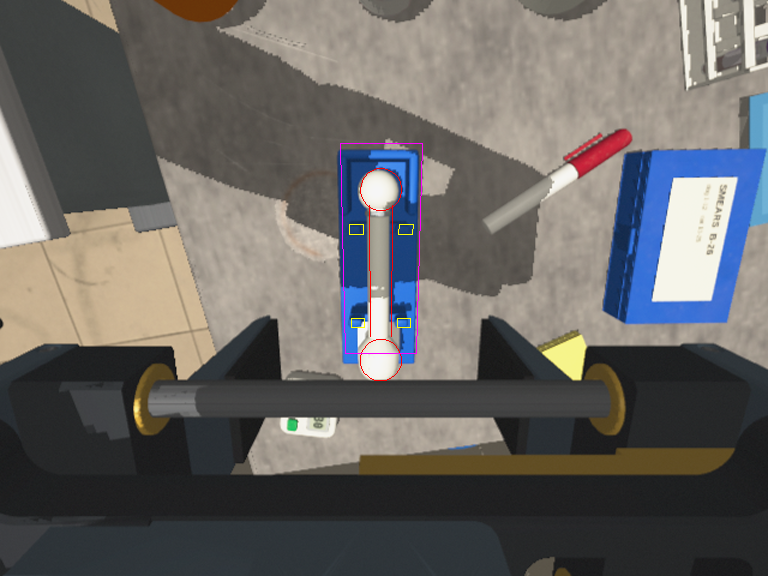

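Request:
arm_command(
  deltas=[
    [1,[0,0,-40],0],
    [1,[0,0,-80],0],
    [1,[0,0,-120],0],
    [1,[0.5,0.5,-150],0],
    [1,[0.5,0.5,-170],0],
    [1,[0.5,0.5,-170],0],
    [0.5,[0.5,0.5,-170],0],
    [0.2,[0.5,0.5,-170],0],
    [0,[0.5,0.5,-170],0],
    [0,[0.5,0.5,-170],0],
    [0,[0.5,0.5,-170],0],
    [0,[0.5,0.5,-170],0],
    [0,[0.5,0.5,-170],0],
    [0,[0.5,0.5,-170],0],
  ],
  grip_force=60,
)

```text
time_s: 3.8
ee_pos: [441.5, -234.1, 35.0]
ee_rot: [78.2, 90.0, -21.6]
force: [0.5, -0.7, 0.9]
gripper_width: 30.1
```

Request:
arm_command(
  deltas=[
    [0,[0,0,0],0],
    [0,[0,0,0],0],
    [0,[0,0,0],0],
    [0,[0,0,0],0],
    [0,[0,0,0],0],
  ],
)

```text
time_s: 4.3
ee_pos: [441.3, -234.0, 34.9]
ee_rot: [-110.8, 90.0, 149.3]
force: [-0.7, -0.4, 0.3]
gripper_width: 16.8
```

Request:
arm_command(
  deltas=[
    [0,[0,0,5],0],
    [0,[0,0,15],0],
    [0,[0,0,30],0],
    [0,[0,0,50],0],
    [0,[0,0,75],0],
    [0,[0,0,100],0],
    [0,[0,0,120],0],
    [0,[0,0,130],0],
    [0,[0,0,130],0],
  ],
)

```text
time_s: 5.2
ee_pos: [442.3, -234.5, 166.5]
ee_rot: [71.6, 89.8, -28.3]
force: [0.2, -0.4, -4.2]
gripper_width: 17.2
```

```bash
python3 - <<'E'
from ov import *
s=env.state();print(s["ee_pos"],s["gripper_width"],s["force"])
for n in ("wrist","side"):
    W=cams.grab_frame(n); save("l_"+n,W["img"])
E
```

```text
[ 442.28057929 -234.54858431  166.51515882] 17.20417471490753 [ 0.21268624 -0.42513032 -4.15990368]
```

View pics/l_wrist.png

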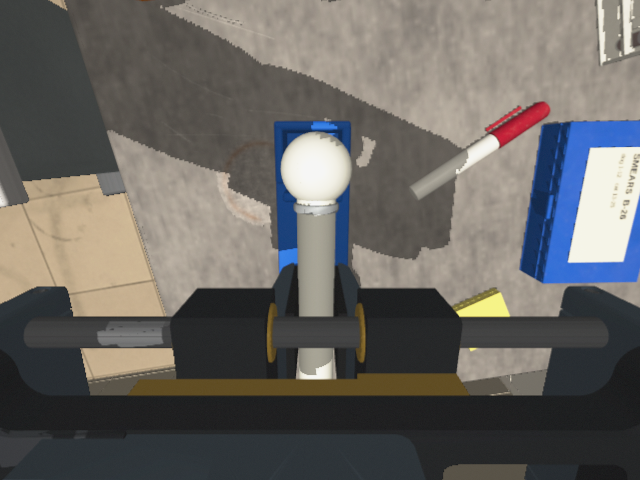

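View pics/l_side.png

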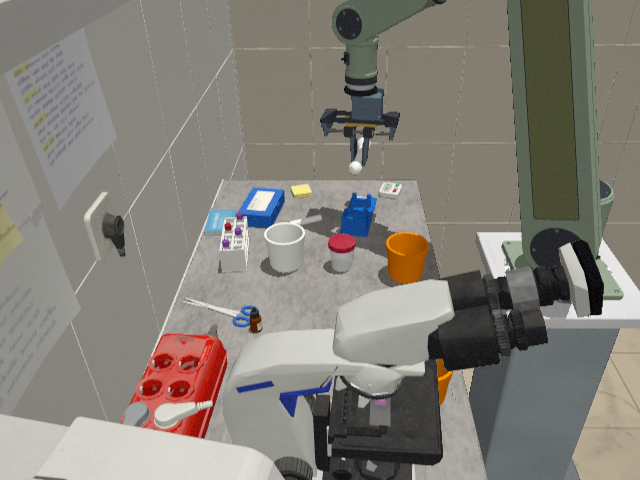

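```bash
python3 - <<'E'
from ov import *
W=cams.grab_frame("wrist");S=cams.grab_frame("side")
R=toolR();p=env.state()["ee_pos"];print(p)
d=-R[:,2]*np.sign(R[1,2])*(-1); 
d=R[:,2] if R[1,2]<0 else -R[:,2]
print(d)
F=frame(p[:2]-7*d[:2],d[:2])
overlay(W,"w2",(200,80,440,400),1.8,pestle(W,F,p[2]+6))
overlay(S,"s2",(300,110,420,210),6,pestle(S,F,p[2]+6))
E
```

```text
[ 440.75580411 -233.72231798  163.75619691]
[-1.71171335e-01 -9.85240849e-01 -9.18836800e-04]
```

View pics/w2.png

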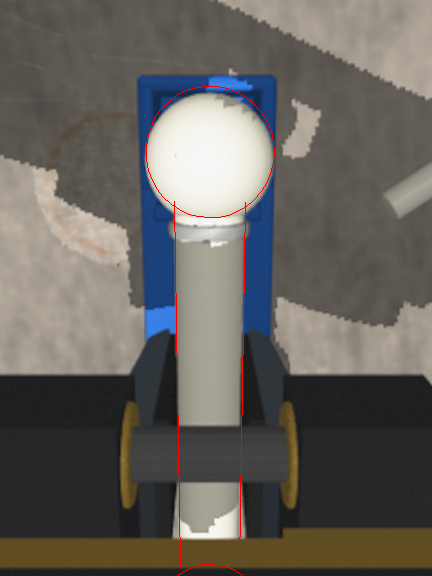

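View pics/s2.png

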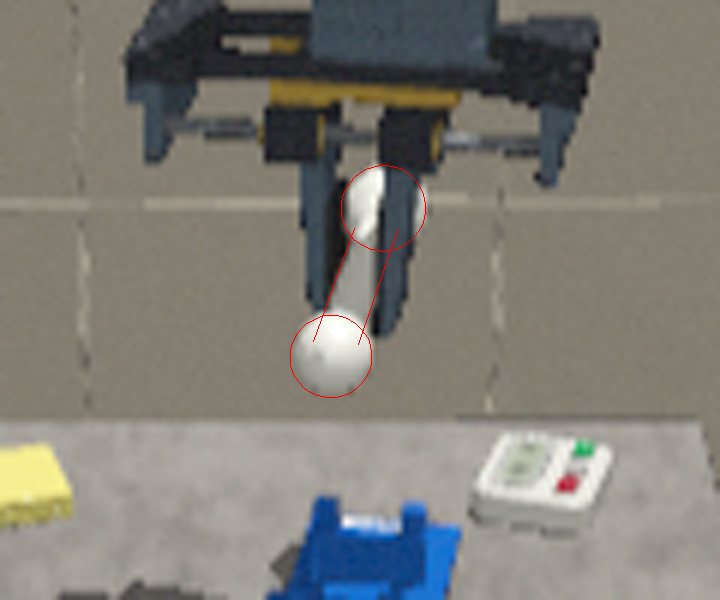

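Request:
arm_command(
  deltas=[
    [0,[0,15,0],0.02],
    [0,[0,45,0],0.05],
    [0,[-1,80,0],0.08],
    [0,[-1,120,0],0.12],
    [0,[-1,160,0],0.16],
    [0,[-1,200,0],0.2],
    [0,[-2,240,0],0.24],
    [0,[-2,280,0],0.28],
    [0,[-2,320,0],0.31],
    [0,[-2,360,0],0.34],
    [0,[-3,395,-10],0.37],
    [0,[-2.8,420,-30],0.378],
    [0,[-2.8,432,-50],0.378],
    [0,[-2.8,439,-70],0.378],
    [0,[-2.8,439,-80],0.378],
    [0,[-2.8,439,-80],0.378],
    [0,[-2.8,439,-80],0.378],
  ],
)

```text
time_s: 7.1
ee_pos: [438.8, 204.7, 85.2]
ee_rot: [78.6, 90.0, 0.4]
force: [0.2, 0.3, -4.0]
gripper_width: 16.8
```

```bash
python3 - <<'E'
from ov import *
s=env.state();p=s["ee_pos"];print(p,s["gripper_width"],s["force"])
R=toolR();d=R[:,2] if R[1,2]<0 else -R[:,2];print(d)
W=cams.grab_frame("wrist");T=cams.grab_frame("top")
G=frame([437.3,211.7],[.204,-.979]);F=frame(p[:2]-7*d[:2],d[:2])
overlay(W,"w3",(140,0,520,400),1.5,pestle(W,F,p[2]+6)+holder(G))
overlay(T,"t3",(200,210,320,330),5,pestle(T,F,p[2]+6)+holder(G))
E
```

```text
[438.7956059  204.65934114  85.23585844] 16.825859549587136 [ 0.21685521  0.30002387 -4.02229909]
[ 2.04387254e-01 -9.78890111e-01  3.21175688e-05]
```

View pics/w3.png

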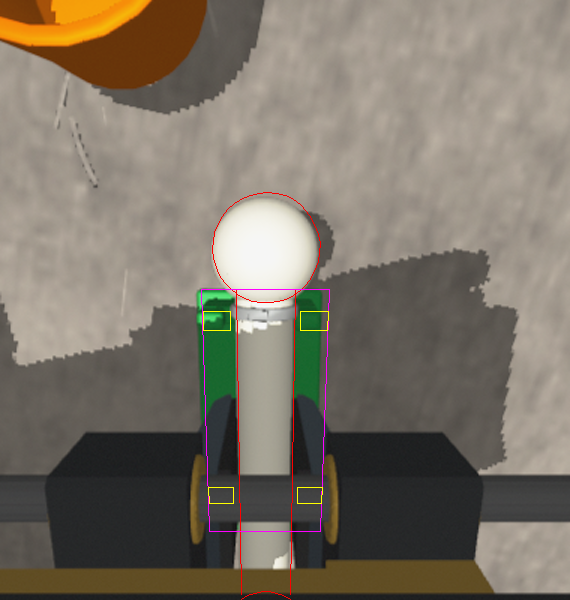

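View pics/t3.png

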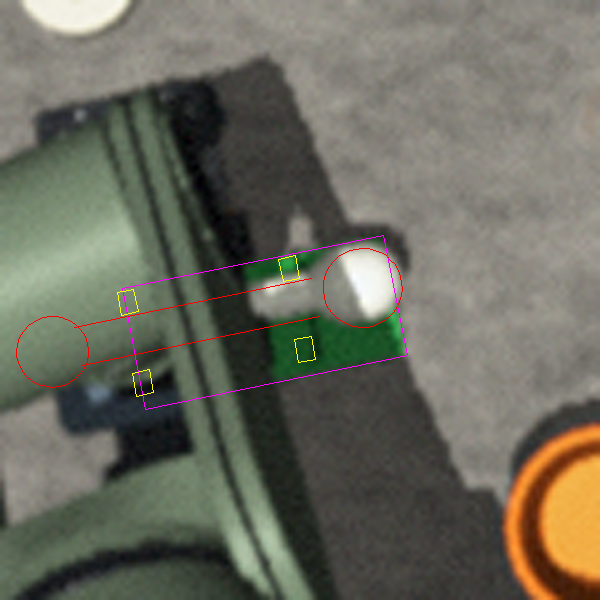

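Request:
arm_command(
  deltas=[
    [0,[-2.5,-0.5,-8],0],
    [0,[-2.5,-0.5,-18],0],
    [0,[-2.5,-0.5,-27],0],
    [0,[-2.5,-0.5,-34],0],
    [0,[-2.5,-0.5,-40],0],
    [0,[-2.5,-0.5,-44],0],
    [0,[-2.5,-0.5,-44],0],
  ],
)

```text
time_s: 7.9
ee_pos: [435.9, 204.2, 40.3]
ee_rot: [-76.4, 89.9, -154.6]
force: [0.4, -1.0, -3.3]
gripper_width: 16.8
```

```bash
python3 - <<'E'
from ov import *
s=env.state();p=s["ee_pos"];print(p,s["gripper_width"],s["force"],s["torque"])
R=toolR();d=R[:,2] if R[1,2]<0 else -R[:,2]
W=cams.grab_frame("wrist");G=frame([437.3-2.45,211.7-.5],[.204,-.979]);F=frame(p[:2]-7*d[:2],d[:2])
overlay(W,"w4",(140,0,520,400),1.5,pestle(W,F,p[2]+6)+holder(G))
E
```

```text
[435.93617608 204.21924862  40.33790672] 16.774073079175746 [ 0.41796693 -0.96237142 -3.2860782 ] [ 0.06455442 -0.07299562  0.01926399]
```

View pics/w4.png

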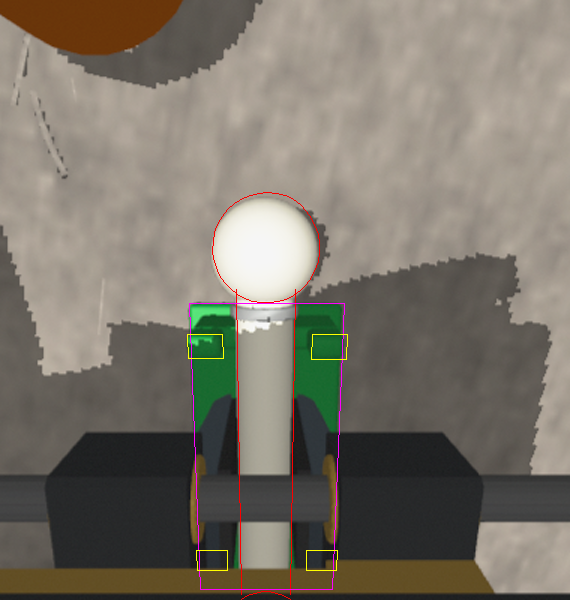

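Request:
arm_command(
  deltas=[
    [0,[0,0,-2],0],
    [0,[0,0,-4],0],
    [0,[0,0,-5.5],0],
    [0,[0,0,-5.5],0],
  ],
)

```text
time_s: 8.35
ee_pos: [436.1, 204.3, 35.4]
ee_rot: [-67.8, 90.0, -146.0]
force: [-0.6, 0.3, -2.9]
gripper_width: 17.0
```

Request:
arm_command(
  deltas=[
    [0,[0,0,-0.7],0],
    [0,[0,0,-1.2],0],
    [0,[0,0,-1.2],0],
  ],
)

```text
time_s: 8.65
ee_pos: [436.3, 204.4, 34.8]
ee_rot: [101.5, 90.0, 23.3]
force: [-1.2, -1.1, 3.4]
gripper_width: 16.6
```

Contact. Open wide and rise.

Request:
arm_command(
  deltas=[
    [0.25,[0,0,0],0],
    [0.35,[0,0,0],0],
    [0.6,[0,0,0],0],
    [0.8,[0,0,0],0],
    [0.8,[0,0,0],0],
    [0.8,[0,0,10],0],
    [0.8,[0,0,40],0],
    [0.8,[0,0,80],0],
    [0.8,[0,0,120],0],
    [0.8,[0,0,150],0],
    [0.8,[0,0,150],0],
  ],
)

```text
time_s: 9.75
ee_pos: [438.8, 205.5, 189.4]
ee_rot: [102.1, 89.4, 23.9]
force: [0.8, 0.7, 0.3]
gripper_width: 72.7
```

```bash
python3 - <<'E'
from ov import *
s=env.state();p=s["ee_pos"];print(p,s["gripper_width"],s["force"])
R=toolR();d=R[:,2] if R[1,2]<0 else -R[:,2]
W=cams.grab_frame("wrist");G=frame([437.3-2.45,211.7-.5],[.204,-.979]);F=frame(np.array([436.3,204.4])-7*d[:2],d[:2])
overlay(W,"w5",(140,0,520,400),1.5,pestle(W,F,41)+holder(G))
k=F(-62,0,41);print(k)
save("w5raw",W["img"],200,60,440,330,2.2)
E
```

```text
[438.82016668 205.507629   189.38851378] 72.69345090553739 [0.82683853 0.66967281 0.29525362]
[422.18656831 271.94116231  41.        ]
```

View pics/w5.png

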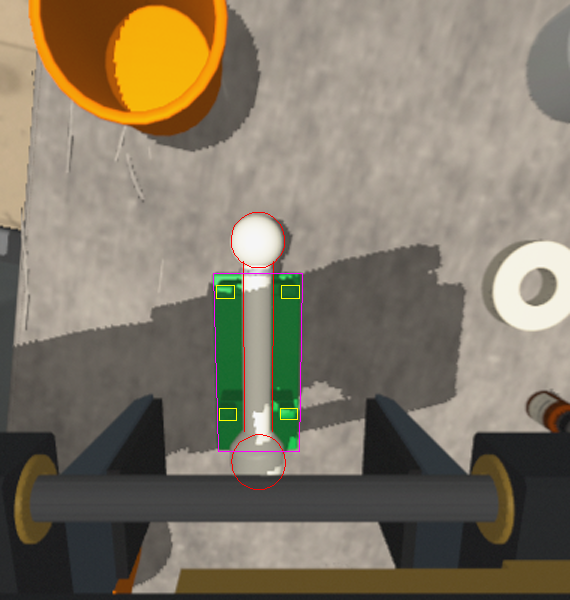

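View pics/w5raw.png

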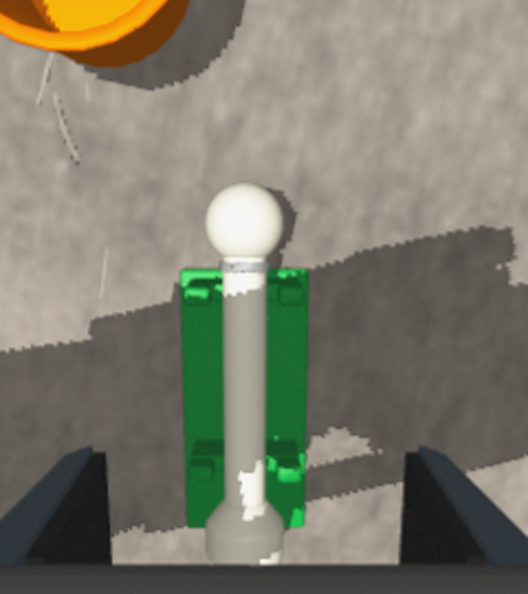

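Request:
arm_command(
  deltas=[
    [0.7,[-7,34,0],0],
    [0.7,[-14,68.5,-5],0],
    [0.7,[-14,68.5,-30],0],
    [0.7,[-14,68.5,-70],0],
    [0.7,[-14,68.5,-100],0],
    [0.7,[-14,68.5,-100],0],
    [0.7,[-14,68.5,-100],0],
  ],
)

```text
time_s: 10.5
ee_pos: [421.8, 272.6, 83.8]
ee_rot: [-70.1, 89.9, -148.3]
force: [-0.3, 0.7, 1.1]
gripper_width: 63.9
```

```bash
python3 - <<'E'
from ov import *
s=env.state();p=s["ee_pos"];print(p,s["gripper_width"])
R=toolR();d=R[:,2] if R[1,2]<0 else -R[:,2]
W=cams.grab_frame("wrist");F=frame(np.array([436.3,204.4])-7*d[:2],d[:2])
overlay(W,"w6",(140,100,520,480),1.5,pestle(W,F,41))
S=cams.grab_frame("side");save("s6",S["img"],280,200,480,400,3)
E
```

```text
[421.82839897 272.58759297  83.82979716] 63.85602518117328
```

View pics/w6.png

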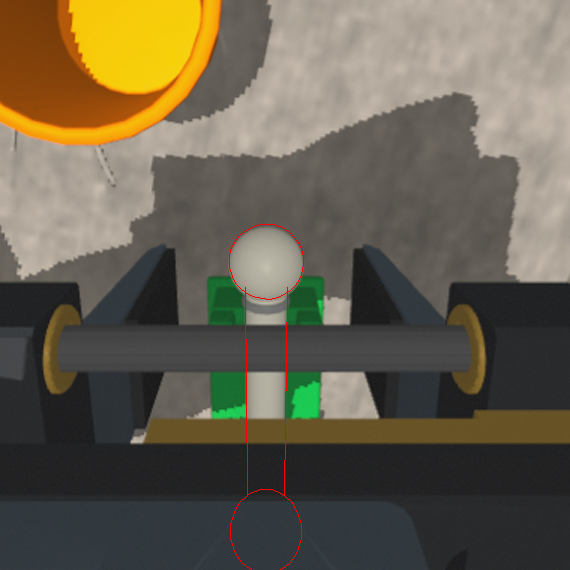

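View pics/s6.png

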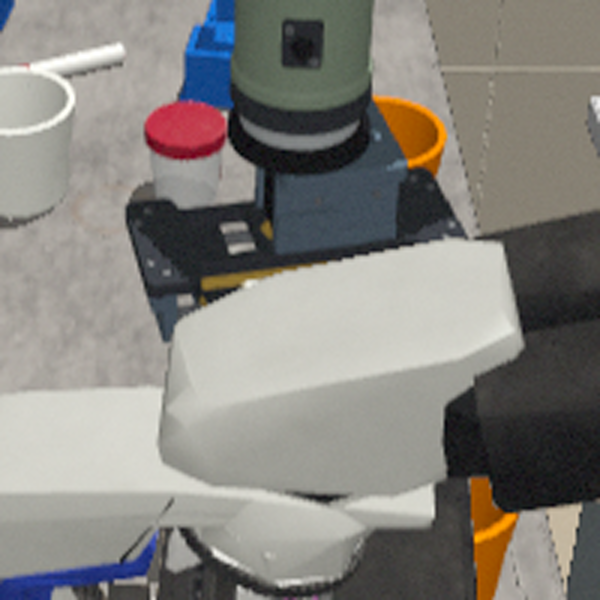

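Request:
arm_command(
  deltas=[
    [0.7,[0,0,-20],0],
    [0.7,[0,0,-40],0],
    [0.7,[0,0,-51.3],0],
    [0.7,[0,0,-51.3],0],
    [0,[0,0,-51.3],0],
    [0,[0,0,-51.3],0],
    [0,[0,0,-51.3],0],
    [0,[0,0,-51.3],0],
    [0,[0,0,-51.3],0],
    [0,[0,0,-51.3],0],
    [0,[0,0,-51.3],0],
    [0,[0,0,-51.3],0],
    [0,[0,0,-51.3],0],
    [0,[0,0,-51.3],0],
    [0,[0,0,-51.3],0],
    [0,[0,0,-51.3],0],
  ],
  grip_force=60,
)

```text
time_s: 12.2
ee_pos: [422.5, 273.0, 33.2]
ee_rot: [108.5, 90.0, 30.3]
force: [0.4, 0.2, 5.4]
gripper_width: 30.1
```

Request:
arm_command(
  deltas=[
    [0,[0,0,1],0],
    [0,[0,0,3],0],
    [0,[0,0,6],0],
    [0,[0,0,10],0],
    [0,[0,0,14],0],
    [0,[0,0,17],0],
    [0,[0,0,18],0],
    [0,[0,0,18],0],
  ],
)

```text
time_s: 13.0
ee_pos: [422.2, 272.8, 51.1]
ee_rot: [114.5, 90.0, 36.3]
force: [0.3, 0.1, -3.4]
gripper_width: 29.7
```

```bash
python3 - <<'E'
from ov import *
s=env.state();p=s["ee_pos"];print(p,s["gripper_width"],s["force"],s["torque"])
W=cams.grab_frame("wrist");save("w7",W["img"],140,100,520,480,1.5)
T=cams.grab_frame("top");save("t7",T["img"],200,210,320,310,6)
S=cams.grab_frame("side");save("s7",S["img"],280,200,480,400,3)
E
```

```text
[422.21114038 272.83714563  51.13113459] 29.73228669879548 [ 0.27841738  0.12030793 -3.38620741] [ 0.39302504 -0.04470741  0.01515567]
```

View pics/w7.png

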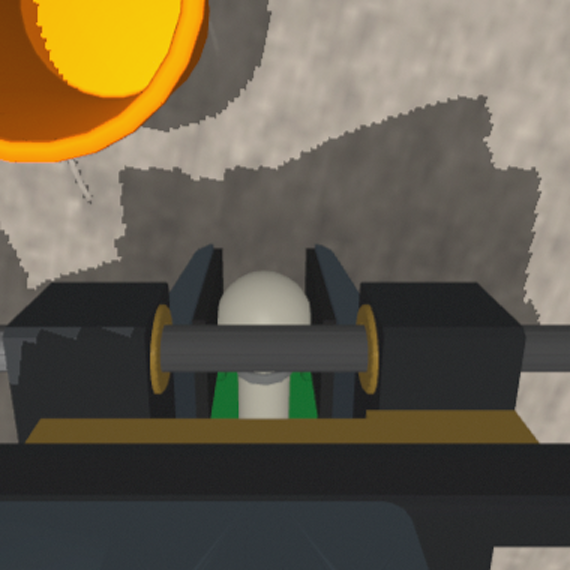

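View pics/t7.png

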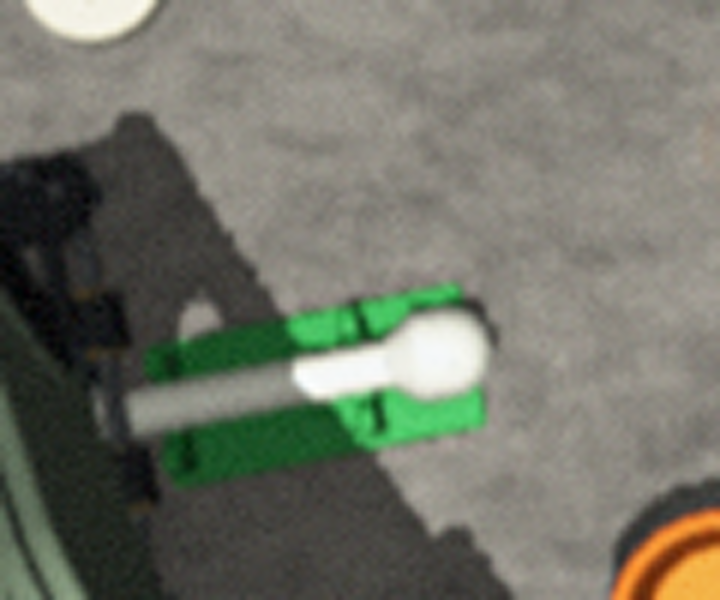

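Request:
arm_command(
  deltas=[
    [0,[0,0,3],0],
    [0,[0,0,9],0],
    [0,[0,0,18],0],
    [0,[0,0,30],0],
    [0,[0,0,45],0],
    [0,[0,0,61],0],
    [0,[0,0,78],0],
    [0,[0,0,95],0],
    [0,[0,0,112],0],
    [0,[0,0,129],0],
    [0,[0,0,146],0],
    [0,[0,0,163],0],
    [0,[0,0,180],0],
    [0,[0,0,196],0],
    [0,[0,0,210],0],
    [0,[0,0,220],0],
    [0,[0,0,227],0],
    [0,[0,0,230],0],
    [0,[0,0,230],0],
    [0,[0,0,230],0],
  ],
)

```text
time_s: 15.15
ee_pos: [421.9, 272.7, 280.4]
ee_rot: [-71.9, 89.9, -150.1]
force: [0.3, 0.3, -2.0]
gripper_width: 30.0
```

```bash
python3 - <<'E'
from ov import *
s=env.state();p=s["ee_pos"];print(p,s["gripper_width"],s["force"],s["torque"])
R=toolR();d=R[:,2] if R[1,2]<0 else -R[:,2]
F=frame(p[:2]+62*d[:2],d[:2])
S=cams.grab_frame("side");overlay(S,"s8",(250,60,490,240),3,pestle(S,F,p[2]+8))
E
```

```text
[421.93417644 272.67078917 280.37918974] 30.03290601342483 [ 0.26882105  0.28991802 -2.02247418] [ 0.25004131 -0.05029819  0.03163032]
```

View pics/s8.png

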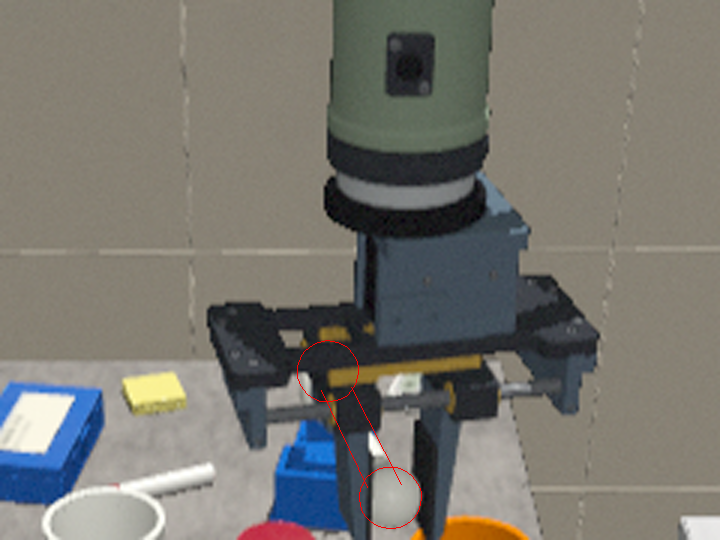

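Request:
arm_command(
  deltas=[
    [0,[0,0,0],0],
    [0,[0,0,0],0],
    [0,[0,0,0],0],
    [0,[0,0,0],0],
    [0,[0,0,0],0],
    [0,[0,0,0],0],
    [0,[0,0,0],0],
    [0,[0,0,0],0],
    [0,[0,0,0],0],
    [0,[0,0,0],0],
    [0,[0,0,0],0],
    [0,[0,0,0],0],
  ],
  grip_force=22,
)

```text
time_s: 16.4
ee_pos: [422.2, 272.9, 281.0]
ee_rot: [148.4, 90.0, 70.2]
force: [-0.1, -0.8, -3.3]
gripper_width: 30.5
```

```bash
python3 - <<'E'
from ov import *
s=env.state();p=s["ee_pos"];print(p,s["gripper_width"],s["force"],s["torque"])
S=cams.grab_frame("side");save("s9",S["img"],250,90,490,270,3)
E
```

```text
[422.22942867 272.9089223  280.97933625] 30.454730542057998 [-0.14618976 -0.78998378 -3.25687686] [ 0.05356831 -0.12841439 -0.04327601]
```

View pics/s9.png

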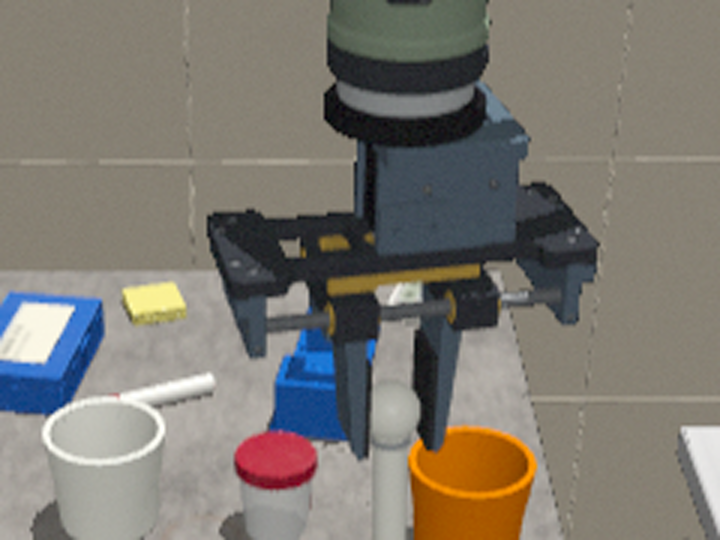

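Request:
arm_command(
  deltas=[
    [0,[0,0,0],0],
    [0,[0,0,0],0],
    [0,[0,0,0],0],
    [0,[0,0,0],0],
  ],
  grip_force=60,
)

```text
time_s: 16.85
ee_pos: [422.2, 272.8, 281.0]
ee_rot: [81.2, 90.0, 3.0]
force: [0.1, -0.4, -3.4]
gripper_width: 29.6
```

```bash
python3 - <<'E'
from ov import *
s=env.state();p=s["ee_pos"];print(p,s["gripper_width"],s["force"],s["torque"])
k=np.array([p[0],p[1],p[2]+8])
S=cams.grab_frame("side");W=cams.grab_frame("wrist");T=cams.grab_frame("top")
def vp(f):
    cam,_=ray(f,[320,240]);o=[]
    for h,r in((0,16),(-144,18)):
        c=k+[0,0,h]; o.append((circ(c,cam-c,r),(0,0,255)))
    o.append((np.array([k,k-[0,0,162]]),(0,255,0)));return o
overlay(S,"sa",(280,180,480,380),3,vp(S))
overlay(W,"wa",(140,100,520,480),1.5,vp(W))
overlay(T,"ta",(190,180,310,300),5,vp(T))
E
```

```text
[422.24377284 272.83171842 280.99521145] 29.565465224935107 [ 0.06964049 -0.35734001 -3.35428513] [ 0.0144433  -0.08651009 -0.0396796 ]
```

View pics/sa.png

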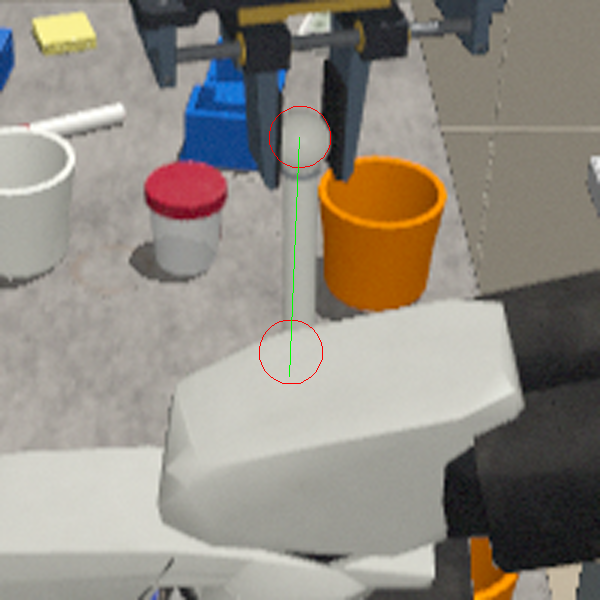

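View pics/wa.png

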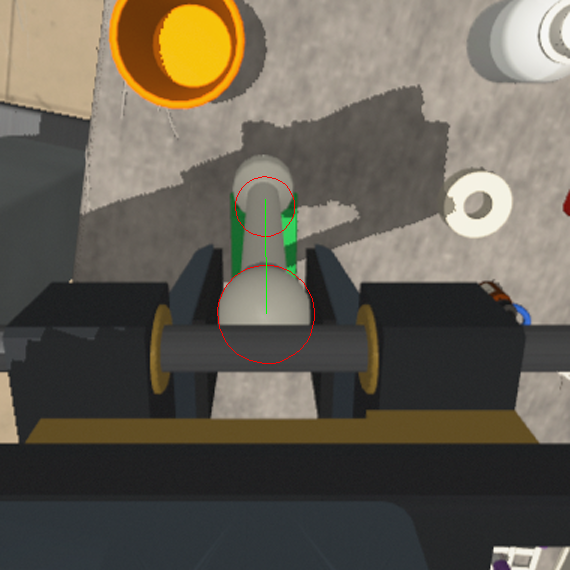

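View pics/ta.png

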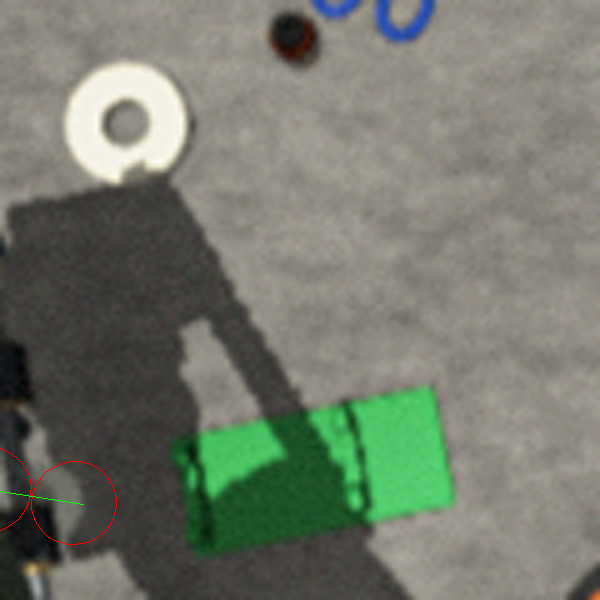

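Request:
arm_command(
  deltas=[
    [0,[4,-6,0],0],
    [0,[11,-17,0],0],
    [0,[21,-33,0],0],
    [0,[34,-54,0],0],
    [0,[49,-77,0],0],
    [0,[65,-102,0],0],
    [0,[81,-128,0],0],
    [0,[97,-153,0],0],
    [0,[113,-179,0],0],
    [0,[129,-204,0],0],
    [0,[145,-230,0],0],
    [0,[160,-253,0],0],
    [0,[173,-274,0],0],
    [0,[183,-290,0],0],
    [0,[190,-301,0],0],
    [0,[194,-307,0],0],
    [0,[194,-307,0],0],
    [0,[194,-307,0],0],
    [0,[194,-307,0],0],
  ],
)

```text
time_s: 18.9
ee_pos: [615.8, -33.3, 281.1]
ee_rot: [176.6, 90.0, 98.5]
force: [0.7, -0.0, -3.2]
gripper_width: 29.4
```

```bash
cat > mv.py <<'E'
from ov import *
import sys
tag=sys.argv[1]; mc=np.array([float(sys.argv[2]),float(sys.argv[3])]); off=np.array([float(sys.argv[4]),float(sys.argv[5])])
s=env.state();p=s["ee_pos"];print(p,s["gripper_width"],s["force"],s["torque"])
k=np.array([p[0],p[1],p[2]+8]); ax=np.array([*off/162,0]); ax[2]=-np.sqrt(1-ax@ax)
def vp(f):
    cam,_=ray(f,[320,240]);o=[]
    for h,r in((0,16),(144,18)):
        c=k+h*ax; o.append((circ(c,cam-c,r),(0,0,255)))
    o.append((np.array([k,k+162*ax]),(0,255,0)))
    o+=[(circ([*mc,85],[0,0,1],46),(255,0,255)),(circ([*mc,10],[0,0,1],32),(0,255,255)),(circ([*mc,85],[0,0,1],40),(255,0,0))]
    return o
S=cams.grab_frame("side");W=cams.grab_frame("wrist")
overlay(S,"s"+tag,(200,90,400,290),3,vp(S))
overlay(W,"w"+tag,(140,80,520,460),1.5,vp(W))
E
python3 mv.py b 613 -22 -4 12.5
```

```text
[615.84871343 -33.29280559 281.1383642 ] 29.449173782684273 [ 0.66509335 -0.02395549 -3.23333514] [-0.04896985 -0.10059903  0.00469254]
```

View pics/sb.png

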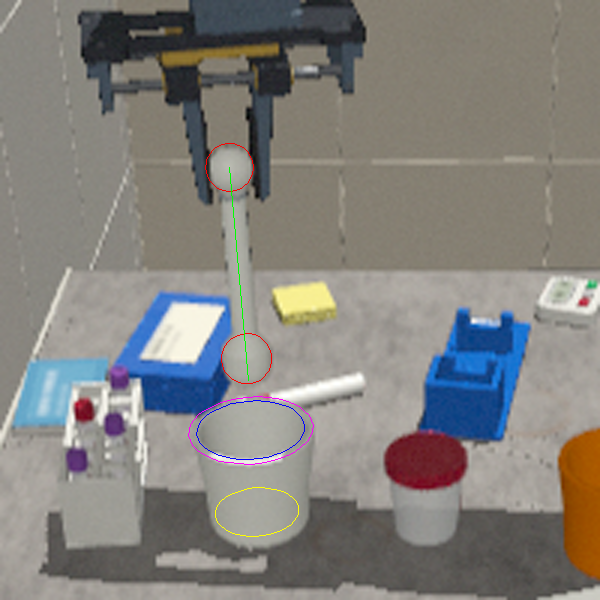

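View pics/wb.png

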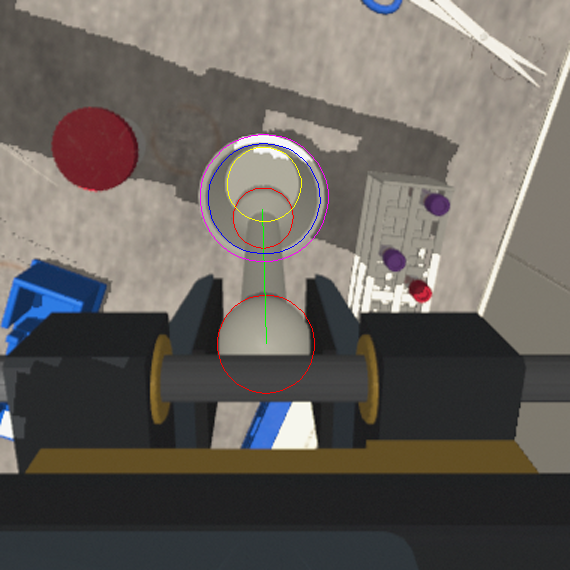

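Request:
arm_command(
  deltas=[
    [0,[0,-0.5,-5],0],
    [0,[0,-0.5,-15],0],
    [0,[0,-0.5,-30],0],
    [0,[0,-0.5,-45],0],
    [0,[0,-0.5,-60],0],
    [0,[0,-0.5,-75],0],
    [0,[0,-0.5,-88],0],
    [0,[0,-0.5,-98],0],
    [0,[0,-0.5,-105],0],
    [0,[0,-0.5,-108],0],
    [0,[0,-0.5,-108],0],
  ],
)

```text
time_s: 20.1
ee_pos: [616.2, -34.7, 172.8]
ee_rot: [-103.0, 90.0, 178.8]
force: [-0.5, -1.0, -2.7]
gripper_width: 30.0
```

```bash
python3 mv.py c 612 -22.5 -4 12.5
```

```text
[616.23981876 -34.70161606 172.77718024] 29.99608159624803 [-0.51329038 -1.00004782 -2.74340104] [ 0.01697951 -0.12687043  0.00728693]
```

View pics/sc.png

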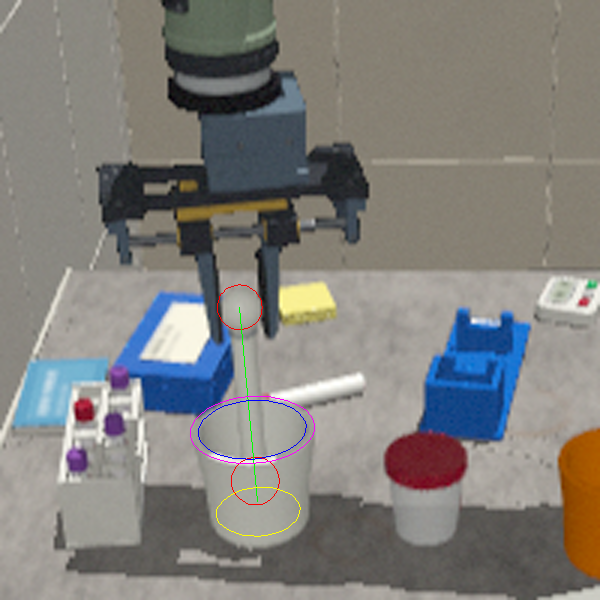

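View pics/wc.png

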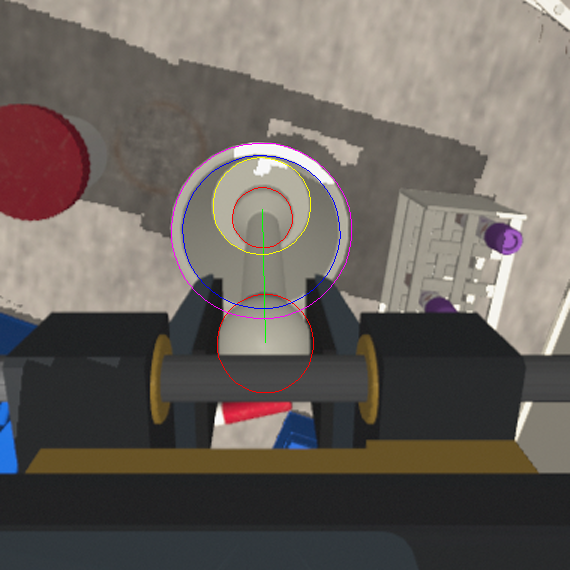

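Request:
arm_command(
  deltas=[
    [0,[0,0,-3],0],
    [0,[0,0,-5],0],
    [0,[0,0,-7],0],
    [0,[0,0,-7.5],0],
    [0,[0,0,-7.5],0],
  ],
)

```text
time_s: 20.7
ee_pos: [616.3, -34.7, 165.6]
ee_rot: [67.1, 90.0, -11.1]
force: [-0.1, -0.2, -2.5]
gripper_width: 29.6
```

Request:
arm_command(
  deltas=[
    [0,[0,0,-1],0],
    [0,[0,0,-2],0],
    [0,[0,0,-2],0],
  ],
)

```text
time_s: 21.0
ee_pos: [616.9, -35.1, 165.2]
ee_rot: [60.5, 89.8, -17.7]
force: [-1.2, -1.6, 5.1]
gripper_width: 29.8
```

Request:
arm_command(
  deltas=[
    [0,[0,0,-0.7],0],
    [0,[0,0,-1.4],0],
    [0,[0,0,-1.4],0],
  ],
)

```text
time_s: 21.3
ee_pos: [617.2, -35.3, 165.0]
ee_rot: [58.4, 89.7, -19.8]
force: [-1.7, -1.7, 9.7]
gripper_width: 29.6
```

Request:
arm_command(
  deltas=[
    [0,[0,0,1],0],
    [0,[0,0,1],0],
    [0.36,[0,0,1],0],
    [0.4,[0,0,1],0],
    [0.45,[0,0,1],0],
    [0.6,[0,0,1],0],
    [0.8,[0,0,1],0],
    [0.8,[0,0,1],0],
    [0.8,[0,0,1],0],
    [0.8,[0,0,1],0],
  ],
)

```text
time_s: 22.3
ee_pos: [616.2, -34.7, 163.0]
ee_rot: [132.7, 90.0, 54.5]
force: [-0.2, -0.2, -0.6]
gripper_width: 72.7
```

```bash
python3 mv.py d 612 -22.5 -4 12.5
```

```text
[616.23245303 -34.66153605 163.04228706] 72.70202805812585 [-0.23092016 -0.17945178 -0.62232849] [-0.05330761 -0.09728439  0.00978518]
```

View pics/sd.png

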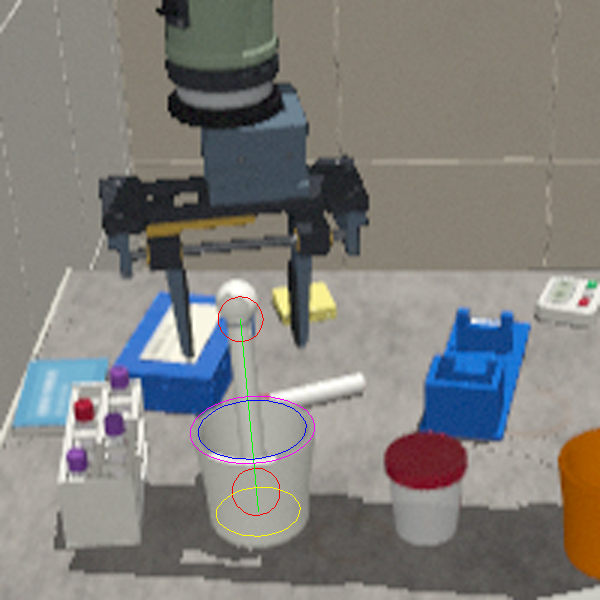

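View pics/wd.png

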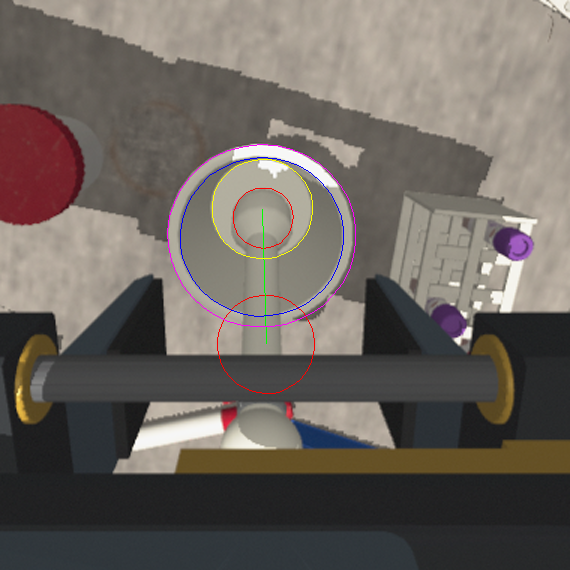

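Request:
arm_command(
  deltas=[
    [0.8,[0,0,10],0],
    [0.8,[0,0,30],0],
    [0.8,[0,0,60],0],
    [0.8,[0,0,100],0],
    [0.8,[0,0,140],0],
    [0.8,[-10,20,180],0],
    [0.8,[-40,50,200],0],
    [0.8,[-80,90,200],0],
    [0.8,[-120,130,200],0],
    [0.8,[-150,170,200],0],
    [0.8,[-150,200,200],0],
    [0.8,[-150,200,200],0],
    [0.8,[-150,200,200],0],
    [0.8,[-150,200,200],0],
  ],
)

```text
time_s: 23.8
ee_pos: [466.6, 164.6, 363.4]
ee_rot: [43.9, 90.0, -34.3]
force: [0.1, -0.4, -0.4]
gripper_width: 72.7
```

```bash
python3 - <<'E'
from ov import *
S=cams.grab_frame("side");T=cams.grab_frame("top")
save("sf",S["img"],180,150,440,345,3);
mc=[612,-22.5]
save("tf",T["img"])
overlay(T,"tf2",(290,150,420,250),6,[(circ([616-1.7,-21.4,85],[0,0,1],46),(0,0,255))])
S0=load("S");T0=load("T")
for n,a,b in(("side",S0,S),("top",T0,T)):
    for nm in("mortar","sample_cup_mid","timer","tape_roll","marker_red","sticky_pad","dropper_oil_mid"):
        print(n,nm,[np.round(d["centre"]).tolist() for d in cams.silhouettes(b,nm)[:3]])
print(env.state()["time_s"],env.state()["ee_pos"])
E
```

```text
side mortar [[288.0, 246.0], [442.0, 376.0], [404.0, 256.0]]
side sample_cup_mid [[341.0, 249.0]]
side timer [[389.0, 192.0]]
side tape_roll [[287.0, 247.0]]
side marker_red []
side sticky_pad [[303.0, 191.0]]
side dropper_oil_mid [[256.0, 322.0]]
top mortar [[334.0, 195.0], [321.0, 316.0], [190.0, 313.0]]
top sample_cup_mid [[335.0, 253.0]]
top timer [[477.0, 311.0]]
top tape_roll [[425.0, 270.0], [336.0, 196.0]]
top marker_red [[406.0, 205.0]]
top sticky_pad [[473.0, 209.0]]
top dropper_oil_mid [[248.0, 187.0]]
24.6 [466.22372047 165.36382991 363.07213894]
```

View pics/sf.png

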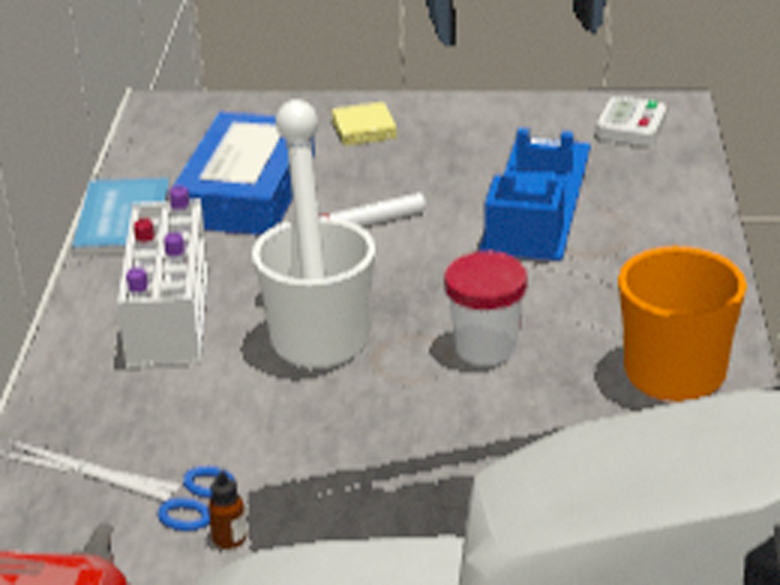

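View pics/tf.png

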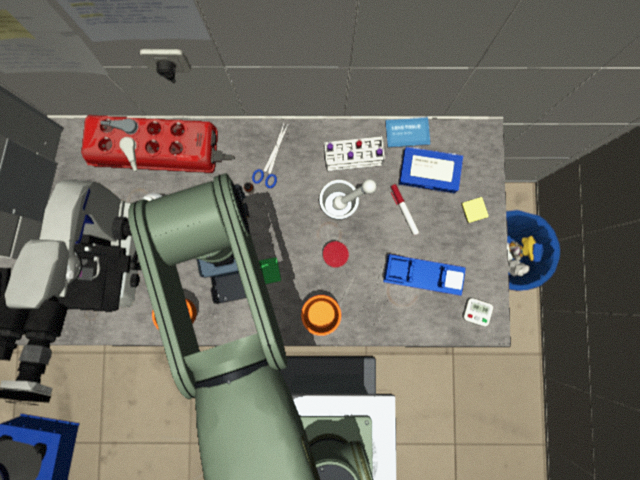

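View pics/tf2.png

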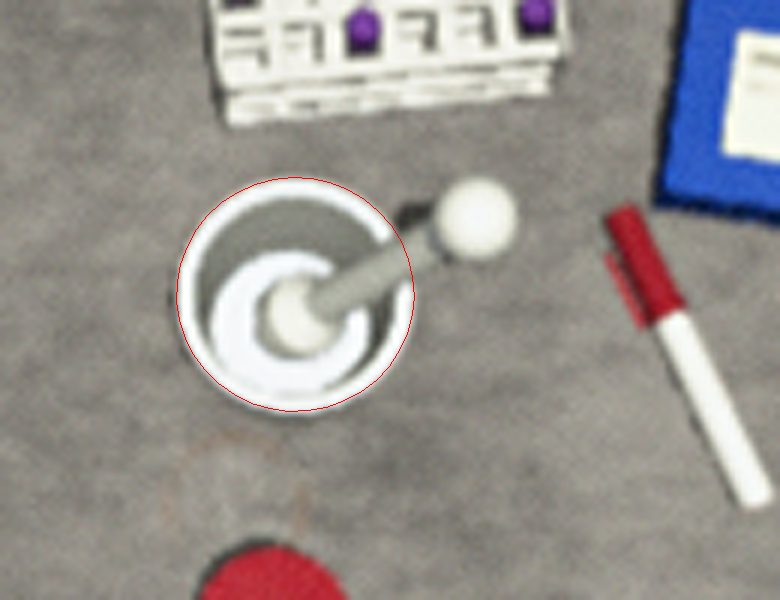

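The last side view shows the pestle leaning on the rim at about (305,190), with the mortar upright. In the top view the mortar is still at (339,200) and the bystanders I can see are where they were.

```bash
python3 -c "
from workcell import env
print(env.job_done())"
```

```text
the job is handed in; nothing more can be done
None
```

The pestle is in the white mortar, head down on the bottom and leaning on the rim. I handed the job in at about 24.6 s of the 64 s limit.

**What I did:**
- **Dock to rest:** I took the pestle out of the dock by its shaft, laid it in the green rest with the knob at the open end, and let go.
- **Lift by the knob:** I gripped the knob alone at 60 N, the gripper's limit and below the 65 N you named. It still carried about level, with the head drooping roughly 2°, and I lifted the knob to about 290 mm.
- **Swing and lower:** Before going over to the mortar I loosened to 22 N. The pestle swung down and hung about 4–5° past vertical. I gripped at 60 N again, lowered it until it touched the floor at about 10 N, opened the jaws and backed well away.

**Last checks:**
- **Mortar:** It is upright, and the red circle marking its first measured position still fits its rim in the final top picture, to about 1 px.
- **Bystanders:** The sample cup, dropper bottle, timer, marker and note pad are within a few pixels of where they started. The arm hid the tape roll in the last top picture, and the network's tape-roll reports there were false, so I could not re-check it. I did not go near it.
- **Camera disagreement:** The top and wrist cameras differed by about 2.5 mm at the rest. I went by the wrist camera when placing the pestle there.

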